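# Set the tester jaw to a C cell: close to touch, back off two notches

### The arm

A 7-joint arm with a two-finger parallel gripper is mounted at the origin on the work surface. World frame = base frame: x ahead of the robot, y to its left, z up, the work surface at z = 0. Lengths are in m, angles in rad, forces in N, time in s.
With the tool pointing down it reaches from about 0.35 to 0.9 m from the base axis. Payload 8.1 kg.
Tool frame: the origin (TCP) lies midway between the tips of the shut fingers; the grasp point (between the pads) lies 19 mm behind it; z points along the fingers, y is the line along which they close (so a half turn about z gives the same grasp; the last joint's range is limited). The gripper opens to 92 mm and grips with 3 to 60 N. Pads are 19 mm wide; open, the fingers measure 130 mm over their backs; the gripper's body (75 mm by 190 mm) begins 47 mm behind the grasp point.
Start: joints at [-1.26, 0.434, 0.025, 1.573, -0.012, 1.134, -0.075], TCP at [0.251, 0.572, 0.227] pointing down, gripper open.
Joint ranges: [-2.62, 2.62], [-0.44, 2.09], [-1.27, 1.32], [0.08, 2.57], [-1.32, 4.46], [0.12, 2], [-2.74, 2.74]. Speed limits (rad/s): [2.22, 2.22, 3.01, 3.01, 3.14, 3.14, 3.14].

### API

Orientations are given as a rotation vector (axis times angle).
In Python, from cell import arm gives the robot as it stands.
- The arm moves only by the tool carry_out, never from a script. Its arguments are lists of equal length, an entry for each row: "claw": the finger opening in cm, from 0 to 9.18; "delta_pos": the shift along the tool's x, y, z in cm, a list of three; "angular": the turn, a rotation vector about the tool's x, y, z in rad, a list of three. In form: {"claw": [claw, ...], "delta_pos": [[dx, dy, dz], ...], "angular": [[ax, ay, az], ...]}. A call has 1 to 20 rows; each row shifts and turns the commanded pose from where the row before left it, along the tool's axes as they then stand; what a row does not reach is not made up. A row lasts 1/10 s, in which the tool goes at most 50 mm and 8.59 degrees, less where a joint would pass 70% of its speed; a pose out of reach is approached as far as the arm can. A call with a gripper value outside its range is refused whole. The fingers move at their own pace and stop on an object; "force" is the grip in N (left out, the last holds). Time passes only in rows, so rows that do not move let the fingers close. It gives the time, the measured TCP pose, the force, the opening and the grip force at its end, in the units of the state.
- arm.observe(): the state, without advancing time (a new reading comes with each control period).
- arm.get_image(name): name is "side" or "top"; returns a dict with "frame" (400x640x3 uint8, red, green, blue), "mtx" (3x3 intrinsics, pixels), "dist" ([k1, k2, p1, p2, k3] as OpenCV has them; the pictures are not rectified), "T" (4x4, takes a point from camera to world coordinates). Camera axes: x right, y down, z forward; pixel columns grow to the right and rows downward; lengths in m; the calibration is good to about 2 mm. A picture is of the moment at which its call begins. There is no depth.
- arm.sign_off(): hands the job in; it is judged then, once.
Trained networks look in a picture, given as the dict that the camera call returned (one of the last four; its "shot" number tells which), for a name from the list of things; names that differ only in an ending like _2 or _b are one class to them, and where a whole thing is asked for, a point or a joint stands for the part that bears it (a point fixed in the world has none). Each returns a list of dicts, best first, with "conf" (0 to 1); they miss things now and then, are a little off and sometimes report something else, mostly with a low value. They report only what shows in the picture. A call takes as long as a camera call. They do not tell look-alikes from the thing itself.
- arm.look_for(label, picture): "centre" ([column, row] as shares, 0 to 1, of the picture: columns of its width, rows of its height, amid what is visible of it).
- arm.trace(label, picture): "region" (400x640 bool, what is visible of it) and "centre" ([column, row] as shares, 0 to 1, of the picture: columns of its width, rows of its height, amid what is visible of it).
- arm.place_of(label, picture): "centre" ([column, row] as shares, 0 to 1, of the picture: columns of its width, rows of its height: a listed point, or the origin of a listed thing).
The state is a dict: "clock": time; "joints": joint angles; "dq": joint speeds; "joint_efforts": joint torques, N m; "position": TCP position; "ee_rot": TCP orientation; "force": force on the tool from outside, world axes, zero at the start; "ft_torque": the same for the moment, N m; "width": opening from 0.0 (shut) to 1.0 (fully open); "gripper_force": force on a finger pad.
Only numpy, scipy, OpenCV 4.12 (cv2) and the standard library are available. Lean on these libraries where they do the work, as an engineer would, in place of code of your own. Each camera call takes 0.05 s, during which the arm holds its last target. There are 200 camera calls.

### The job

Move the cobalt-blue C cell from its wire rest into the tester's wire cradle, nub towards the brass end contact, and let go of it. Then turn the chrome ring clockwise by its black peg until the jaw has pushed the cell home and presses it firmly but gently (about 10 N), and back the ring off two notches so that the jaw stands clear of the cell. Leave the gold D cell, the bulb and the lamp ring where they are.

Things in the scene. Friction and masses are not known exactly. Their poses are not given: they have to be found in the camera images.
- tester: Beige battery tester, fixed, 130 (its x) x 280 (its y) x 30 mm high; origin at the centre of its underside, z up. Raised deck, 50 mm high, at y +20 to +135 carries the ring. Wire cradle along y at x = 0. At its -y end a beige block (34 mm wide, 70 mm high) with the brass end contact, facing +y: the face lies anywhere from y = -110 to -100 mm, not measured.
- jaw: Black jaw, 34 mm wide, with a round brass button; slides along tester y at x = 0. Origin at the button's tip, 52 mm up; tester's axes. Tip at y = -22 mm with the ring at 0, going 20 mm to -y per rad. On a cell that is home 5 to 15 N is a proper touch, over 20 N damages it. 10 N at the jaw springs about 0.6 mm (0.03 rad) and reads 2 to 4 N more at the peg than free turning.
- ring (a joint): Chrome adjustment ring, 80 mm across, upright axis, top 64 mm above the tester's underside. Value in rad: 0 fully open, grows clockwise from above (closing), up to 2.1; starts at 0.4 to 0.7. Black notch marks on top are 0.2 rad apart: two notches = 0.4 rad = 8 mm of jaw. Stays where left; turning takes about 1 N at the peg.
- ring_axis (a point): Point on the ring's axis at its top face, 64 mm above the tester's underside, at tester x = 0, y = +70 mm.
- peg (a point): Upright black round peg on the ring's lug, 12 mm diameter, from 64 to 96 mm above the tester's underside; the point is on its axis, 85 mm up, 50 mm from the ring's axis. With the ring at 0 it lies 2.45 rad counter-clockwise (from above) of the tester's +x; it goes clockwise by the ring's value.
- rest: Grey plastic wire rest fixed to the counter, 66 mm (its x) by 30 mm, 21 mm high; origin at the centre of its underside. Two steel wires along its x carry the C cell at the start, cell axis 31 mm above the counter, nub towards the rest's +x; open at both sides.
- cell: Cobalt-blue C cell with a gold band at the nub end, 26.2 mm diameter, 50 mm long, 66 g, lying. Origin on its axis at mid-length; its x axis runs along the cell towards the nub (nub tip at x = +25 mm, flat end at x = -25 mm; nub 9 mm wide, 2 mm long).
- d_cell: Pale gold D cell standing on the counter, 34 mm diameter, 61 mm high, origin under its centre. To be left alone.
- bulb: Squat halogen reflector bulb standing on its 50 mm wide face, 49 mm high, origin under its centre. To be left alone.
- lamp_ring: Chrome lamp ring lying on the counter, 60 mm outer, 48 mm inner diameter, 9 mm high, origin under its centre. To be left alone.
- cradle (a point): Centre for the C cell when set down in the cradle (tester x 0, y -71, 52 mm up): fits between end contact and open jaw. Two bare wires along tester y (6 mm thick, 18 mm apart, 38.7 mm up, y -98 to -50) carry the cell, axis 52 mm up, 22 mm above the base; sides open for fingers. The cell slides lightly (under 1 N) until its nub meets the end contact. Axes are the tester's.
Not all that is in view belongs to the job. There is more than one size of the cell; the one meant has the size given above.

How it is judged:
By the outcome, as a careful person would: the job done as asked, in the order asked, and still so for the second after the job is handed in, with the robot touching nothing.
It also fails if it takes over 69 s, if anything falls off the work surface, if the arm or the gripper's body presses on something with over 40 N, if the wrist force passes 120 N, or if a joint passes its speed limit or range.

## Working session

There is one attempt and no reset: what is moved stays moved. The work goes in short steps, Python scripts to look and compute and a tool call to move; the robot and the scene stay as the last step left them, time stands still between calls to the robot, and variables do not carry over. Pictures are saved under pics/ and viewed, at most 10 in all, crops included, and the job is handed in when it is done.

Besides the shell and the picture viewer there is one more tool, called after ">>>" by a JSON object that holds its "op" and its "data", one argument or row to a line. carry_out: Moves the arm, as the interface text tells. Its arguments: {"type":"object","properties":{"claw":{"type":"array","items":{"type":"number"}},"delta_pos":{"type":"array","items":{"type":"array","items":{"type":"number"}}},"angular":{"type":"array","items":{"type":"array","items":{"type":"number"}}},"force":{"type":"number"}},"required":["claw","delta_pos","angular"]}

```bash
mkdir -p pics; ls; cat > h.py <<'E'
import numpy as np,cv2
from cell import arm
from scipy.spatial.transform import Rotation as R
def shot(n,save=None):
    p=arm.get_image(n)
    if save: cv2.imwrite('pics/'+save,p['frame'][:,:,::-1])
    return p
def ray(p,c):
    uv=np.array([[c[0]*640,c[1]*400]],float).reshape(1,1,2)
    x=cv2.undistortPoints(uv,np.array(p['mtx'],float),np.array(p['dist'],float)).ravel()
    T=np.array(p['T']); d=T[:3,:3]@[x[0],x[1],1]; return T[:3,3],d
def at_z(p,c,z):
    o,d=ray(p,c); return o+d*(z-o[2])/d[2]
def tri(ps,cs):
    A=np.zeros((3,3));b=np.zeros(3);rs=[ray(p,c) for p,c in zip(ps,cs)]
    for o,d in rs:
        d=d/np.linalg.norm(d);M=np.eye(3)-np.outer(d,d);A+=M;b+=M@o
    X=np.linalg.solve(A,b)
    res=[np.linalg.norm(np.cross(X-o,d/np.linalg.norm(d))) for o,d in rs]
    return X,res
def proj(p,X):
    T=np.linalg.inv(np.array(p['T']))
    X=np.atleast_2d(X)@T[:3,:3].T+T[:3,3]
    return cv2.projectPoints(X,np.zeros(3),np.zeros(3),np.array(p['mtx'],float),np.array(p['dist'],float))[0].reshape(-1,2)
E
python3 - <<'E'
from h import *
np.set_printoptions(precision=4,suppress=True)
s=arm.observe();print(s)
P={n:shot(n,n+'0.png') for n in('top','side')}
for n in P:
    print(n,P[n]['T'][:3] if 1 else 0)
    for l in ['tester','jaw','ring','ring_axis','peg','rest','cell','d_cell','bulb','lamp_ring','cradle']:
        r=arm.place_of(l,P[n]); print(n,l,[(np.round(np.array(q['centre'])*[640,400],1),round(q['conf'],2)) for q in r[:3]])
E
```

```text
pics
{'clock': 0.0, 'joints': array([-1.2596,  0.4352,  0.025 ,  1.5741, -0.0116,  1.134 , -0.0751]), 'dq': array([ 0.0007, -0.0008,  0.0007, -0.0019,  0.0018, -0.0005,  0.0006]), 'joint_efforts': array([  0.0015, -66.7863,   0.9858, -31.445 ,  -0.0603,   0.0433,
         0.0002]), 'position': array([0.2512, 0.5718, 0.2259]), 'ee_rot': array([-0.6454, -3.0744,  0.0024]), 'force': array([-0.1309, -0.1299,  0.0461]), 'ft_torque': array([ 0.0001, -0.0023,  0.017 ]), 'gripper_force': 0.0, 'width': 1.0020734346190074}
top [[ 0.0093 -0.998   0.0629  0.4927]
 [-0.9998 -0.0103 -0.015   0.08  ]
 [ 0.0156 -0.0627 -0.9979  1.2503]]
top tester [(array([392.5, 209.1]), 0.92)]
top jaw [(array([408.8, 212. ]), 0.74)]Traceback (most recent call last):
  File "<stdin>", line 8, in <module>
ValueError: it knows: bulb, cell, cradle, d_cell, jaw, lamp_ring, peg, rest, ring_axis, tester
```

```bash
python3 - <<'E'
from h import *
np.set_printoptions(precision=4,suppress=True)
P={n:shot(n,n+'0.png') for n in('top','side')}
D={}
for n in P:
    for l in ['tester','jaw','ring_axis','peg','rest','cell','d_cell','bulb','lamp_ring','cradle']:
        r=arm.place_of(l,P[n]); print(n,l,[(np.round(np.array(q['centre'])*[640,400],1),round(q['conf'],2)) for q in r[:3]])
        if r: D[n,l]=r[0]['centre']
for l in ['tester','jaw','ring_axis','peg','rest','cell','cradle','d_cell','bulb','lamp_ring']:
    if ('top',l) in D and ('side',l) in D: print(l,*tri([P['top'],P['side']],[D['top',l],D['side',l]]))
E
```

```text
top tester [(array([392.3, 210.1]), 0.67)]
top jaw [(array([406.7, 215. ]), 0.53)]
top ring_axis [(array([371.4, 202.8]), 0.89)]
top peg [(array([349.5, 199.7]), 0.84)]
top rest [(array([246.4, 233.3]), 0.51)]
top cell [(array([244.8, 232. ]), 0.56), (array([251.9, 277.7]), 0.55), (array([206.2, 236.6]), 0.55)]
top d_cell [(array([254. , 159.7]), 0.44), (array([349.8, 198.7]), 0.27)]
top bulb [(array([333.1, 138.4]), 0.66)]
top lamp_ring [(array([399.1, 126.9]), 0.57)]
top cradle [(array([421.8, 214.8]), 0.72)]
side tester [(array([346.9, 171.8]), 0.65)]
side jaw [(array([338.5, 170.4]), 0.64), (array([354. , 148.6]), 0.48)]
side ring_axis [(array([338.4, 167.2]), 0.74), (array([337.4, 175.7]), 0.29)]
side peg [(array([336.9, 175.5]), 0.81)]
side rest [(array([361.3, 300.1]), 0.69)]
side cell [(array([354.3, 292.7]), 0.84), (array([361.8, 349.2]), 0.72)]
side d_cell [(array([261. , 282.3]), 0.72)]
side bulb [(array([259.2, 208.9]), 0.56)]
side lamp_ring [(array([268. , 158.7]), 0.49)]
side cradle [(array([361.2, 143.6]), 0.96)]
tester [ 0.5445 -0.1277 -0.0019] [np.float64(0.000224189
[... 259 characters left out ...]
0.5612 -0.0096  0.0781] [np.float64(0.004262207046598382), np.float64(0.00426220704659848)]
rest [0.4768 0.2515 0.0028] [np.float64(0.0033400847246703655), np.float64(0.0033400847246703386)]
cell [0.4856 0.2526 0.025 ] [np.float64(0.0019354476277076834), np.float64(0.0019354476277077652)]
cradle [ 0.524 -0.195  0.044] [np.float64(0.007218442526814962), np.float64(0.007218442526814825)]
d_cell [ 0.6725  0.2365 -0.0103] [np.float64(0.001629954301395591), np.float64(0.0016299543013955744)]
bulb [ 0.7362  0.0283 -0.0185] [np.float64(0.0012344957355711493), np.float64(0.0012344957355711103)]
lamp_ring [ 0.7631 -0.1455  0.0013] [np.float64(0.0010286329209377469), np.float64(0.0010286329209378015)]
```

View pics/top0.png

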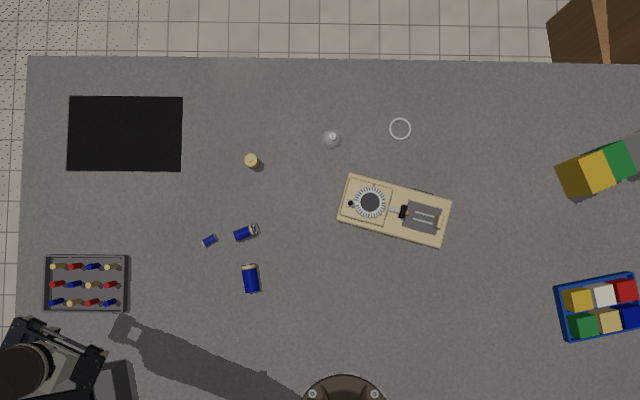

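View pics/side0.png

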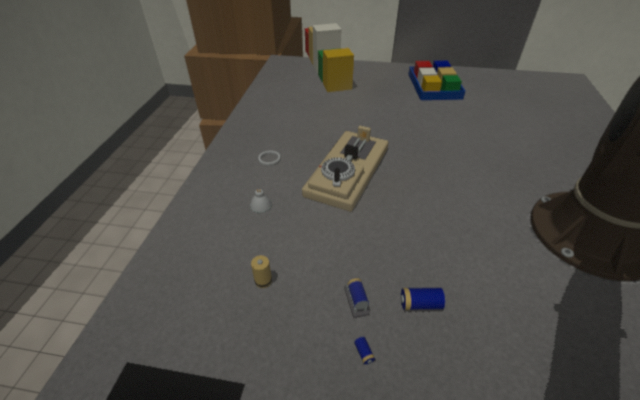

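Candidates for the cell in top: (245,232), on the grey rest; (208,240), a smaller cell on the counter; (251,278), a bigger one on the counter; and the cells in the tray at (85,285). The one on the rest fits the description. I'll check it in a close crop.

```bash
python3 - <<'E'
import cv2,numpy as np
t=cv2.imread('pics/top0.png');s=cv2.imread('pics/side0.png')
f=lambda a,x,y,w,h:cv2.resize(a[y:y+h,x:x+w],(400,300),interpolation=cv2.INTER_CUBIC)
cv2.imwrite('pics/c1.png',np.vstack([np.hstack([f(t,220,212,56,42),f(s,328,272,56,42)]),np.hstack([f(t,332,165,128,96),f(s,296,122,112,84)])]))
E
```

```text
(no output)
```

View pics/c1.png

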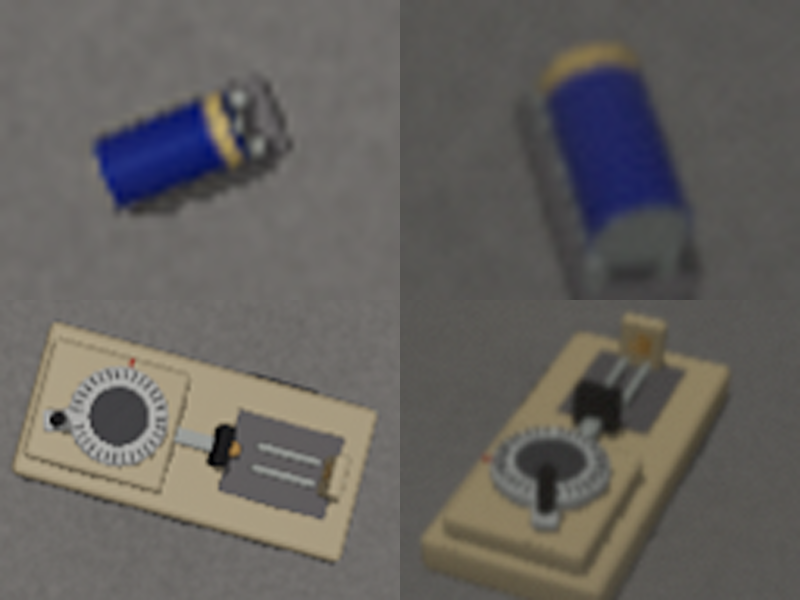

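The crop shows the C cell on its grey rest, with the gold nub end up-right in top. In the tester, the brass contact is at the right end in top, around (438,218), and the peg is at (350,199). Next I'll fit both poses to their silhouettes.

```bash
cat > fit.py <<'E'
from h import *
from scipy.optimize import minimize
from scipy.ndimage import label
S=6
def render(p,polys,box):
    x0,y0,x1,y1=box;m=np.zeros(((y1-y0)*S,(x1-x0)*S),np.uint8)
    for P,val,hull in polys:
        q=((proj(p,P)+.5-[x0,y0])*S-.5)
        q=np.round(q*16).astype(np.int32)
        if hull:q=cv2.convexHull(q)
        cv2.fillConvexPoly(m,q.reshape(-1,1,2),val,shift=4)
    return cv2.resize(m,(x1-x0,y1-y0),interpolation=cv2.INTER_AREA)/255.
def bx(x0,x1,y0,y1,z0,z1): return np.array([[a,b,c] for a in(x0,x1) for b in(y0,y1) for c in(z0,z1)])
def pose(v,P): return P@R.from_euler('z',v[2]).as_matrix().T+[v[0],v[1],0]
def tester(v,p):
    return [(pose(v,b),255,1) for b in (bx(-.065,.065,-.14,.14,0,.03),bx(-.0575,.0575,.02,.135,.03,.05),bx(-.017,.017,-.12,-.105,.03,.07))]
def cyl(v,p,z=.031):
    a=np.linspace(0,2*np.pi,40);c=lambda x:pose(v,np.c_[0*a+x,.0131*np.cos(a),.0131*np.sin(a)+z])
    out=[(np.vstack([c(-.025),c(.023)]),255,1)]
    cam=np.array(p['T'])[:3,3];d=np.array([np.cos(v[2]),np.sin(v[2]),0])
    for x,s in((-.025,-1),(.023,1)):
        e=np.array([v[0],v[1],z])+d*x
        if (cam-e)@d*s>0: out.append((c(x),0,1))
    return out
def fit(model,masks,v0,boxes):
    def cost(v): return sum(np.abs(render(p,model(v,p),b)-m[b[1]:b[3],b[0]:b[2]]).sum() for p,m,b in zip(masks[0],masks[1],boxes))
    n=len(v0);sim=np.vstack([v0]+[np.array(v0)+np.eye(n)[i]*(.006 if i<2 else .05) for i in range(n)])
    r=minimize(cost,v0,method='Nelder-Mead',options=dict(initial_simplex=sim,xatol=1e-5,fatol=1e-3,maxiter=300));return r.x,r.fun
def blob(m,c):
    l,_=label(m);k=l[c[1]-4:c[1]+5,c[0]-4:c[0]+5];k=k[k>0];return (l==np.bincount(k).argmax()).astype(float)
E
python3 - <<'E'
from fit import *
np.set_printoptions(precision=4,suppress=True)
P=[shot('top'),shot('side')]
F=[p['frame'].astype(int) for p in P]
blue=lambda f:(f[...,2]-f[...,0]>25)|(f[...,0]-f[...,2]>28)
M=[blob(blue(F[0]),(243,233)),blob(blue(F[1]),(357,290))]
B=[(225,215,270,250),(335,270,385,325)]
print([m.sum() for m in M])
for k in ([0,1],[0],[1]): print('cell',*fit(cyl,([P[i] for i in k],[M[i] for i in k]),[.485,.255,-1.2],[B[i] for i in k]))
# tester: trace network filled
TB=[(325,160,465,260),(290,115,405,220)]
T=[]
for p,f,b in zip(P,F,TB):
    r=arm.trace('tester',p)[0]; g=np.array(r['region']).astype(np.uint8)
    be=(f[...,0]-f[...,2]>18).astype(np.uint8)
    k=np.zeros_like(be);k[b[1]:b[3],b[0]:b[2]]=be[b[1]:b[3],b[0]:b[2]]
    k=blob(k,(345,210) if p is P[0] else (330,190)).astype(np.uint8)
    cs,_=cv2.findContours(k,cv2.RETR_EXTERNAL,cv2.CHAIN_APPROX_NONE);m=np.zeros_like(k);cv2.drawContours(m,cs,-1,1,-1)
    print(r['conf'],g.sum(),m.sum());T.append(m.astype(float))
for k in ([0,1],[0],[1]): 
    v,c=fit(tester,([P[i] for i in k],[T[i] for i in k]),[.545,-.128,-1.8+np.pi*1.5],[TB[i] for i in k]); print('tester',v,c)
    if k==[0,1]: V=v
    pts=dict(cradle=(0,-.071,.052),ring_axis=(0,.07,.064))
    for n,q in pts.items(): 
        X=pose(v,np.array([q]));print(n,X,[proj(p,X)[0] for p in P])
for n in('cradle','ring_axis','peg','jaw'):
    for p in P:
        r=arm.place_of(n,p); print(n,[np.array(q['centre'])*[640,400] for q in r[:1]])
        if n=='peg' and r:
            X=at_z(p,r[0]['centre'],.085); A=pose(V,np.array([[0,.07,.064]]))[0]
            d=X-A; a=np.arctan2(d[1],d[0])-V[2]; print('peg',X,'r',np.hypot(d[0],d[1]),'ring',(2.45-a+np.pi)%(2*np.pi)-np.pi)
E
```

```text
[np.float64(191.0), np.float64(276.0)]
cell [ 0.4823  0.2551 -1.163 ] 113.06666666666666
cell [ 0.4829  0.2542 -1.1567] 21.48627450980392
cell [ 0.4817  0.2565 -1.2044] 78.50196078431372
0.56 5586 5536
0.76 3986 4047
tester [ 0.5438 -0.1287  2.8837] 626.2196078431373
cradle [[ 0.5619 -0.0601  0.052 ]] [array([368.9502, 201.9224]), array([337.4026, 170.6603])]
ring_axis [[ 0.526  -0.1964  0.064 ]] [array([424.2794, 216.6736]), array([358.2972, 136.5118])]
tester [ 0.5441 -0.1267  2.8805] 132.29019607843136
cradle [[ 0.5624 -0.0581  0.052 ]] [array([368.1698, 201.7144]), array([337.0814, 171.1424])]
ring_axis [[ 0.526  -0.1944  0.064 ]] [array([423.4471, 216.6395]), array([358.196, 136.944])]
tester [ 0.5437 -0.1332  2.8951] 420.1333333333333
cradle [[ 0.561  -0.0643  0.052 ]] [array([370.6372, 202.3094]), array([338.0285, 169.6168])]
ring_axis [[ 0.5266 -0.2011  0.064 ]] [array([426.1376, 216.4349]), array([358.2246, 135.5242])]
cradle [array([421.888, 214.2  ])]
cradle [array([360.  , 139.12])]
ring_axis [array([372.608, 201.68 ])]
ring_axis [array([338.368, 168.8  ])]
peg [array([348.672, 200.   ])]
peg [ 0.5642 -0.0068  0.085 ] r 0.19349088093063155 ring -2.321340912999209
peg [array([338.496, 177.48 ])]
peg [0.5515 0.0053 0.085 ] r 0.20335448718203444 ring -2.394404112651488
jaw [array([411.008, 212.8  ])]
jaw [array([353.216, 147.2  ])]
```

```bash
python3 - <<'E'
from fit import *
np.set_printoptions(precision=4,suppress=True)
P=[shot('top'),shot('side')]
F=[p['frame'].astype(int) for p in P]
blue=lambda f:(f[...,2]-f[...,0]>25)|(f[...,0]-f[...,2]>28)
M=[blob(blue(F[0]),(243,233)),blob(blue(F[1]),(357,290))]
B=[(225,215,270,250),(335,270,385,325)]
v=[.4825,.2547,-1.16];vis=[]
for p,m,b,f in zip(P,M,B,F):
    r=render(p,cyl(v,p),b);mm=m[b[1]:b[3],b[0]:b[2]];print('areas',r.sum(),mm.sum())
    im=np.stack([mm*255,r*255,0*r],-1).astype(np.uint8); vis.append(cv2.resize(im,(400,300)))
TB=[(325,160,465,260),(290,115,405,220)];T=[]
for p,f,b in zip(P,F,TB):
    be=(f[...,0]-f[...,2]>18).astype(np.uint8);k=np.zeros_like(be);k[b[1]:b[3],b[0]:b[2]]=be[b[1]:b[3],b[0]:b[2]]
    k=blob(k,(345,210) if p is P[0] else (330,190)).astype(np.uint8)
    cs,_=cv2.findContours(k,cv2.RETR_EXTERNAL,cv2.CHAIN_APPROX_NONE);m=np.zeros_like(k);cv2.drawContours(m,cs,-1,1,-1);T.append(m.astype(float))
obs={}
for n in('cradle','ring_axis','peg'):
    obs[n]=[[np.array(q['centre'])*[640,400] for q in arm.place_of(n,p)[:1]] for p in P]
for k in ([0,1],[0],[1]): 
    v,c=fit(tester,([P[i] for i in k],[T[i] for i in k]),[.545,-.128,-.258],[TB[i] for i in k]); print('tester',v,c)
    if k==[0,1]: V=v
    for n,q in dict(cradle=(0,-.071,.052),ring_axis=(0,.07,.064)).items(): 
        X=pose(v,np.array([q]));print(n,X,[proj(p,X)[0] for p in P],obs[n])
    A=pose(v,np.array([[0,.07,.064]]))[0]
    for i,p in enumerate(P):
        if obs['peg'][i]:
            X=at_z(p,obs['peg'][i][0]/[640,400],.085);d=X-A;a=np.arctan2(d[1],d[0])-v[2];print('peg',X,'r',np.hypot(d[0],d[1]),'ring',2.45-a)
for p,m,b in zip(P,T,TB):
    r=render(p,tester(V,p),b);mm=m[b[1]:b[3],b[0]:b[2]];vis.append(cv2.resize(np.stack([mm*255,r*255,0*r],-1).astype(np.uint8),(400,300)))
cv2.imwrite('pics/fit.png',np.vstack([np.hstack(vis[:2]),np.hstack(vis[2:])]))
E
```

```text
areas 203.01960784313727 191.0
areas 354.0666666666667 276.0
tester [ 0.5438 -0.1278 -0.2567] 466.8901960784314
cradle [[ 0.5258 -0.1965  0.052 ]] [array([423.18  , 216.8589]), array([358.0482, 140.404 ])] [[array([423.488, 218.68 ])], [array([359.296, 140.2  ])]]
ring_axis [[ 0.5616 -0.0601  0.064 ]] [array([369.5077, 201.776 ]), array([337.6802, 166.6612])] [[array([372.928, 202.6  ])], [array([338.624, 168.68 ])]]
peg [ 0.5657 -0.0068  0.085 ] r 0.05348088661466476 ring 0.6984358107211048
peg [ 0.5521 -0.0058  0.085 ] r 0.05511136506170072 ring 0.4497221385016168
tester [ 0.5441 -0.1276 -0.26  ] 123.60392156862746
cradle [[ 0.5258 -0.1962  0.052 ]] [array([423.0836, 216.8473]), array([358.0292, 140.454 ])] [[array([423.488, 218.68 ])], [array([359.296, 140.2  ])]]
ring_axis [[ 0.5621 -0.06    0.064 ]] [array([369.4576, 201.5865]), array([337.4758, 166.6735])] [[array([372.928, 202.6  ])], [array([338.624, 168.68 ])]]
peg [ 0.5657 -0.0068  0.085 ] r 0.053321706205634714 ring 0.6865893021300749
peg [ 0.5521 -0.0058  0.085 ] r 0.05507015634520663 ring 0.43768445439824033
tester [ 0.5439 -0.1326 -0.2481] 293.9921568627451
cradle [[ 0.5265 -0.2014  0.052 ]] [array([425.1345, 216.6051]), array([357.9699, 139.3494])] [[array([423.488, 218.68 ])], [array([359.296, 140.2  ])]]
ring_axis [[ 0.5611 -0.0647  0.064 ]] [array([371.3685, 201.9932]), array([338.1508, 165.5039])] [[array([372.928, 202.6  ])], [array([338.624, 168.68 ])]]
peg [ 0.5657 -0.0068  0.085 ] r 0.05813139334403271 ring 0.7094450924401474
peg [ 0.5521 -0.0058  0.085 ] r 0.05959790610193339 ring 0.4798088370307265
```

View pics/fit.png

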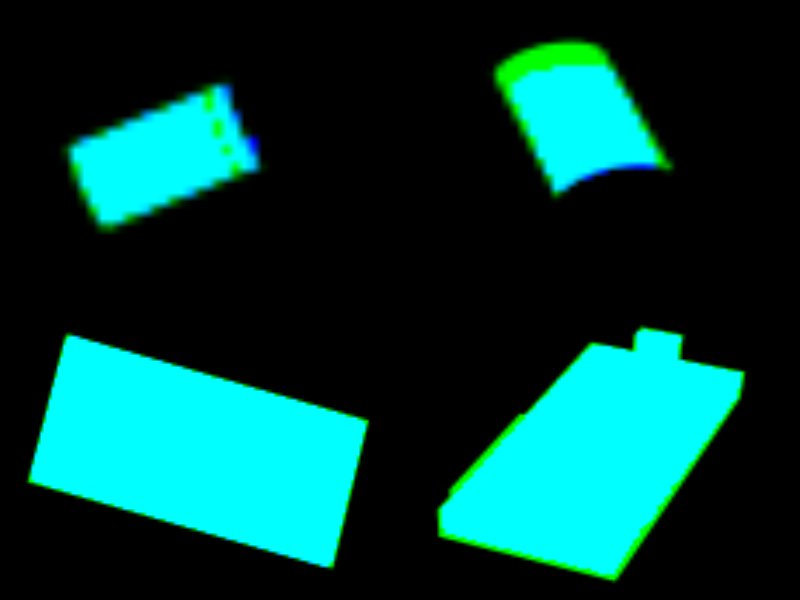

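```bash
cat >> h.py <<'E'
def goal(xyz,xhead,s=None):
    "turn needed (rotvec in tool frame, first), then shift in the turned tool's axes, cm"
    s=s or arm.observe();A=R.from_rotvec(s['ee_rot'])
    x=np.array([np.cos(xhead),np.sin(xhead),0]);z=np.array([0,0,-1.]);G=R.from_matrix(np.c_[x,np.cross(z,x),z])
    print('t',s['clock'],'pos',s['position'],'F',s['force'],'w',s['width'],'g',s['gripper_force'])
    print('turn',np.round((A.inv()*G).as_rotvec(),4),'shift cm',np.round(G.inv().apply(np.array(xyz)-s['position'])*100,2))
E
python3 -c "
from h import *
goal([.483,.2545,.12],-1.16+np.pi)"
```

```text
t 2.3 pos [0.25130461 0.57223245 0.22670668] F [ 1.11706416  0.41961368 -0.34494785] w 0.9969018106001906 g 0.0
turn [-0.      0.      0.7462] shift cm [-38.38   8.55  10.67]
```

>>> {"op": "carry_out", "data": {
  "claw": [5,5,5,5,5,5,5,5,5,5,5,5,5,5,5,5,5,5],
  "delta_pos": [
    [0,0,0],
    [0,0,0],
    [0,0,0],
    [0,0,0],
    [0,0,0],
    [0,0,0],
    [-3.838,0.855,1.067],
    [-3.838,0.855,1.067],
    [-3.838,0.855,1.067],
    [-3.838,0.855,1.067],
    [-3.838,0.855,1.067],
    [-3.838,0.855,1.067],
    [-3.838,0.855,1.067],
    [-3.838,0.855,1.067],
    [-3.838,0.855,1.067],
    [-3.838,0.855,1.067],
    [0,0,0],
    [0,0,0]
  ],
  "angular": [
    [0,0,0.1244],
    [0,0,0.1244],
    [0,0,0.1244],
    [0,0,0.1244],
    [0,0,0.1244],
    [0,0,0.1242],
    [0,0,0],
    [0,0,0],
    [0,0,0],
    [0,0,0],
    [0,0,0],
    [0,0,0],
    [0,0,0],
    [0,0,0],
    [0,0,0],
    [0,0,0],
    [0,0,0],
    [0,0,0]
  ],
  "force": 15
}}

```text
clock: 4.1
position: [0.4834, 0.2535, 0.1199]
ee_rot: [-1.725, -2.625, 0.001]
force: [-0.8, 0.7, -0.1]
width: 0.546
gripper_force: 0.0
```

```bash
python3 -c "
from h import *
goal([.483,.2545,.018],-1.16+np.pi);print(arm.observe()['joints'])"
```

```text
t 4.1 pos [0.48342118 0.25351225 0.11986788] F [-0.75517914  0.73747373 -0.10837994] w 0.5462848988116877 g 0.0
turn [-0.0004  0.0002 -0.0027] shift cm [ 0.11  0.   10.19]
[-0.7697179   0.42743232  0.25448214  1.90897951 -0.14265184  0.82288047
 -0.03175761]
```

Descend and grip, watching the force.

>>> {"op": "carry_out", "data": {
  "claw": [5,5,5,5,5,5,5,5],
  "delta_pos": [
    [0.1,0,2],
    [0,0,2],
    [0,0,2],
    [0,0,2],
    [0,0,1],
    [0,0,0.7],
    [0,0,0.5],
    [0,0,0]
  ],
  "angular": [
    [0,0,0],
    [0,0,0],
    [0,0,0],
    [0,0,0],
    [0,0,0],
    [0,0,0],
    [0,0,0],
    [0,0,0]
  ]
}}

```text
clock: 4.9
position: [0.4825, 0.2558, 0.018]
ee_rot: [-1.721, -2.628, -0.0]
force: [0.0, 0.8, -0.4]
width: 0.541
gripper_force: 0.0
```

>>> {"op": "carry_out", "data": {
  "claw": [2,2,2,2,2,2,2,2],
  "delta_pos": [
    [0,0,0],
    [0,0,0],
    [0,0,0],
    [0,0,0],
    [0,0,0],
    [0,0,0],
    [0,0,0],
    [0,0,0]
  ],
  "angular": [
    [0,0,0],
    [0,0,0],
    [0,0,0],
    [0,0,0],
    [0,0,0],
    [0,0,0],
    [0,0,0],
    [0,0,0]
  ],
  "force": 12
}}

```text
clock: 5.7
position: [0.4829, 0.2556, 0.0183]
ee_rot: [1.722, 2.627, 0.001]
force: [0.3, 0.5, 4.4]
width: 0.282
gripper_force: 11.9
```

>>> {"op": "carry_out", "data": {
  "claw": [2,2,2,2,2,2,2],
  "delta_pos": [
    [0,0,-0.5],
    [0,0,-1.5],
    [0,0,-3],
    [0,0,-4],
    [0,0,-4],
    [0,0,-1.5],
    [0,0,0]
  ],
  "angular": [
    [0,0,0],
    [0,0,0],
    [0,0,0],
    [0,0,0],
    [0,0,0],
    [0,0,0],
    [0,0,0]
  ]
}}

```text
clock: 6.4
position: [0.4836, 0.256, 0.1655]
ee_rot: [1.721, 2.627, 0.006]
force: [1.4, -0.1, 0.0]
width: 0.278
gripper_force: 11.9
```

```bash
python3 -c "
from h import *
goal([.526,-.1965,.16],-1.8275+np.pi);P=shot('side','lift.png')"
```

```text
t 6.4 pos [0.48356356 0.25603573 0.16547002] F [ 1.36323089 -0.05093958  0.00882525] w 0.27760600915577216 g 11.910796612501144
turn [ 0.0035 -0.0023  0.6674] shift cm [-42.69  15.59   0.55]
```

View pics/lift.png

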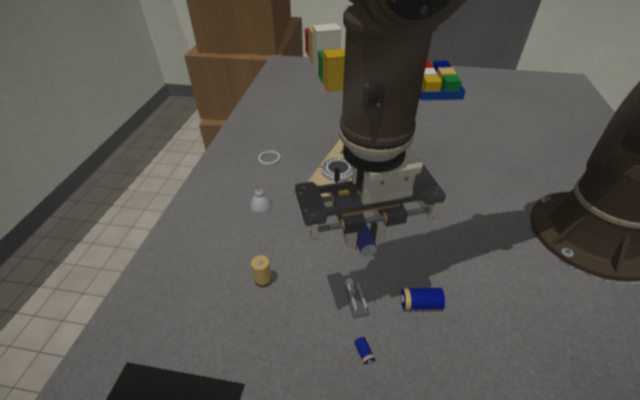

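The cell is in the fingers at (367,240) with its flat end facing the camera, and the rest at (350,297) is empty. Now I'll move it over the cradle.

>>> {"op": "carry_out", "data": {
  "claw": [2,2,2,2,2,2,2,2,2,2,2,2,2,2,2,2,2,2,2],
  "delta_pos": [
    [0,0,0],
    [0,0,0],
    [0,0,0],
    [0,0,0],
    [0,0,0],
    [0,0,0],
    [-3.88,1.42,0.05],
    [-3.88,1.42,0.05],
    [-3.88,1.42,0.05],
    [-3.88,1.42,0.05],
    [-3.88,1.42,0.05],
    [-3.88,1.42,0.05],
    [-3.88,1.42,0.05],
    [-3.88,1.42,0.05],
    [-3.88,1.42,0.05],
    [-3.88,1.42,0.05],
    [-3.88,1.42,0.05],
    [0,0,0],
    [0,0,0]
  ],
  "angular": [
    [0,0,0.1112],
    [0,0,0.1112],
    [0,0,0.1112],
    [0,0,0.1112],
    [0,0,0.1112],
    [0,0,0.1112],
    [0,0,0],
    [0,0,0],
    [0,0,0],
    [0,0,0],
    [0,0,0],
    [0,0,0],
    [0,0,0],
    [0,0,0],
    [0,0,0],
    [0,0,0],
    [0,0,0],
    [0,0,0],
    [0,0,0]
  ]
}}

```text
clock: 8.35
position: [0.524, -0.1978, 0.1558]
ee_rot: [-2.488, -1.914, 0.004]
force: [0.3, 0.7, -1.2]
width: 0.28
gripper_force: 11.9
```

```bash
python3 -c "
from h import *
goal([.526,-.1965,.16],-1.8275+np.pi);P=shot('side');T=shot('top')
f=lambda p,x,y,w,h:cv2.resize(p['frame'][y:y+h,x:x+w,::-1],(400,400),interpolation=cv2.INTER_CUBIC)
cv2.imwrite('pics/over.png',np.hstack([f(P,300,70,130,130),f(T,350,150,130,130)]))
for n in ('cell',):
  for p in(P,T): print([(np.array(q['centre'])*[640,400],q['conf']) for q in arm.place_of(n,p)[:4]])
  z=.16+.019-.006
  s=arm.observe()['position'].copy();s[2]+=.013;print(proj(P,s),proj(T,s))
"
```

```text
t 8.35 pos [ 0.52395799 -0.19784739  0.15579281] F [ 0.29154136  0.73428365 -1.23666343] w 0.2804318939834339 g 11.910885572433472
turn [-0.0032  0.0006 -0.0026] shift cm [ 0.18  0.16 -0.42]
[(array([362.624, 350.48 ]), 0.74), (array([422.208, 302.4  ]), 0.7), (array([363.712,  99.   ]), 0.68)]
[(array([249.088, 275.4  ]), 0.78), (array([436.48, 214.4 ]), 0.52), (array([205.504, 238.2  ]), 0.46), (array([422.976, 214.68 ]), 0.4)]
[[361.53898656  99.30153152]] [[434.62259749 215.79371103]]
```

View pics/over.png

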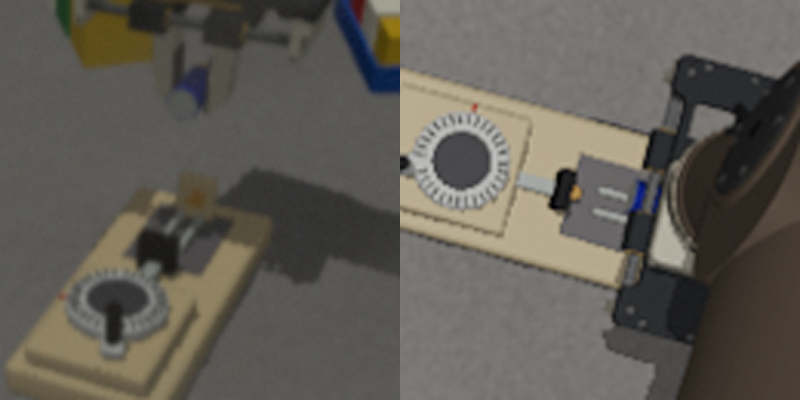

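The cell hangs level over the cradle: in the side crop the flat end is towards the jaw, and in the top crop it lies between the fingers. I'll check where the cell sits along the fingers by fitting its blue outline.

```bash
python3 - <<'E'
from fit import *
np.set_printoptions(precision=4,suppress=True)
P=shot('side');T=shot('top')
s=arm.observe();c=s['position']+[0,0,.013]
d=np.array([-np.cos(.2567+np.pi/2) if 0 else .2539,.9672,0])
for z in (0,.0131): print('flat end pred top',proj(T,c+d*.025+[0,0,z]))
f=T['frame'].astype(int);m=(f[...,2]-f[...,0]>25);m[:,:400]=0;m[:,445:]=0;m[:180]=0;m[245:]=0
ys,xs=np.nonzero(m);print('top blue cols',xs.min(),xs.max(),'rows',ys.min(),ys.max(),[(int(k),round(ys[xs==k].mean(),1)) for k in sorted(set(xs))])
# fit in side
f=P['frame'].astype(int);m=(f[...,2]-f[...,0]>22);mm=blob(m,(363,97));ys,xs=np.nonzero(mm);print('side blob',xs.min(),xs.max(),ys.min(),ys.max(),mm.sum())
# low edge of blue in side = flat end upper rim; compare to the model
best=[]
for o in np.arange(-.012,.0121,.002):
    for q in (0,.003,-.003):
        n=np.array([.9672,-.2539,0]);r=render(P,cyl([c[0]+d[0]*o+n[0]*q,c[1]+d[1]*o+n[1]*q,-1.8275],P,c[2]),(345,80,385,115))
        e=mm[80:115,345:385];best.append((((r>.5)&(e>0)).sum()*-2+(r>.5).sum(),o,q))
E=np.nonzero(mm[80:115,345:385])
print(sorted(best)[:6])
E
```

```text
flat end pred top [[424.1725 212.7853]]
flat end pred top [[425.5299 212.5862]]
top blue cols 424 434 rows 208 218 [(424, np.float64(217.5)), (425, np.float64(216.0)), (426, np.float64(213.4)), (427, np.float64(212.5)), (428, np.float64(212.0)), (429, np.float64(210.0)), (431, np.float64(217.0)), (432, np.float64(215.5)), (433, np.float64(213.0)), (434, np.float64(210.5))]
side blob 357 365 95 103 39.0
[(np.int64(40), np.float64(0.002), 0), (np.int64(41), np.float64(0.006000000000000002), 0), (np.int64(42), np.float64(0.0), 0), (np.int64(43), np.float64(-0.002), 0.003), (np.int64(43), np.float64(0.002), 0.003), (np.int64(43), np.float64(0.006000000000000002), -0.003)]
```

>>> {"op": "carry_out", "data": {
  "claw": [2,2,2,2,2,2,2,2],
  "delta_pos": [
    [0.37,0.2,0],
    [0,0,2],
    [0,0,2],
    [0,0,2],
    [0,0,2],
    [0,0,1.5],
    [0,0,0],
    [0,0,0]
  ],
  "angular": [
    [0,0,0],
    [0,0,0],
    [0,0,0],
    [0,0,0],
    [0,0,0],
    [0,0,0],
    [0,0,0],
    [0,0,0]
  ]
}}

```text
clock: 9.45
position: [0.5285, -0.1937, 0.0628]
ee_rot: [-2.487, -1.92, 0.0]
force: [0.3, 1.3, -0.0]
width: 0.281
gripper_force: 11.9
```

```bash
python3 -c "
from h import *
goal([.5263,-.1946,.0395],-1.8275+np.pi)
P=shot('side')
cv2.imwrite('pics/low.png',cv2.resize(P['frame'][110:200,310:400,::-1],(540,540),interpolation=cv2.INTER_CUBIC))"
```

```text
t 9.45 pos [ 0.52851186 -0.19366058  0.06279049] F [ 0.2886121   1.34602349 -0.0322905 ] w 0.2806063450613303 g 11.91070944070816
turn [-0.0001 -0.      0.0007] shift cm [-0.15 -0.19  2.33]
```

View pics/low.png

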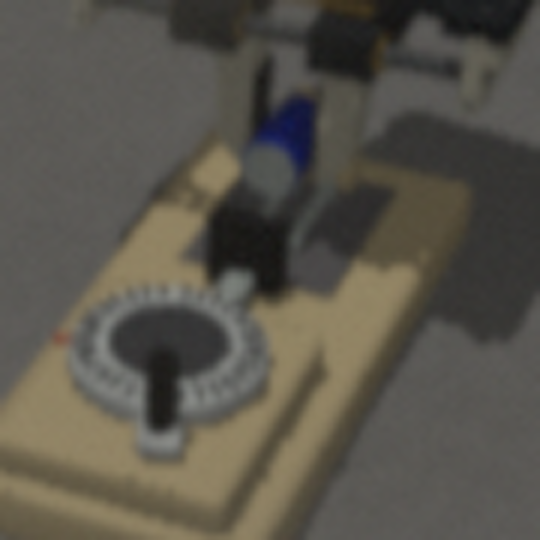

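The cell is just above the wires behind the jaw; flat end is at about (270,165) in the crop, in line with the jaw. I'll correct sideways and go down slowly.

>>> {"op": "carry_out", "data": {
  "claw": [2,2,2,2,2,2],
  "delta_pos": [
    [-0.1,-0.17,0.5],
    [0,0,0.5],
    [0,0,0.5],
    [0,0,0.4],
    [0,0,0],
    [0,0,0]
  ],
  "angular": [
    [0,0,0],
    [0,0,0],
    [0,0,0],
    [0,0,0],
    [0,0,0],
    [0,0,0]
  ]
}}

```text
clock: 10.1
position: [0.5263, -0.1945, 0.0434]
ee_rot: [-2.487, -1.919, 0.0]
force: [0.4, -0.2, -0.6]
width: 0.284
gripper_force: 11.9
```

```bash
python3 -c "
from h import *
goal([.5263,-.1946,.0395],-1.8275+np.pi);print(arm.observe()['ft_torque'])"
```

```text
t 10.1 pos [ 0.52631103 -0.19449928  0.04340601] F [ 0.41032919 -0.18276237 -0.57833352] w 0.28431160977464204 g 11.910667419433594
turn [-0.0002 -0.      0.0001] shift cm [-0.01  0.    0.39]
[-0.05040238  0.12854604 -0.03149496]
```

>>> {"op": "carry_out", "data": {
  "claw": [2,2,2,2],
  "delta_pos": [
    [0,0,0.15],
    [0,0,0.12],
    [0,0,0],
    [0,0,0]
  ],
  "angular": [
    [0,0,0],
    [0,0,0],
    [0,0,0],
    [0,0,0]
  ]
}}

```text
clock: 10.5
position: [0.5264, -0.1945, 0.0408]
ee_rot: [2.487, 1.919, 0.0]
force: [0.7, 0.0, -0.6]
width: 0.284
gripper_force: 11.9
```

>>> {"op": "carry_out", "data": {
  "claw": [2,2,2],
  "delta_pos": [
    [0,0,0.12],
    [0,0,0],
    [0,0,0]
  ],
  "angular": [
    [0,0,0],
    [0,0,0],
    [0,0,0]
  ]
}}

```text
clock: 10.8
position: [0.5263, -0.1945, 0.0396]
ee_rot: [-2.487, -1.919, 0.0]
force: [0.0, 0.9, -0.7]
width: 0.283
gripper_force: 11.9
```

>>> {"op": "carry_out", "data": {
  "claw": [2,2],
  "delta_pos": [
    [0,0,0.06],
    [0,0,0]
  ],
  "angular": [
    [0,0,0],
    [0,0,0]
  ]
}}

```text
clock: 11.0
position: [0.5265, -0.1945, 0.0391]
ee_rot: [2.487, 1.919, 0.0]
force: [-0.4, -0.7, 0.8]
width: 0.286
gripper_force: 11.9
```

>>> {"op": "carry_out", "data": {
  "claw": [2,2],
  "delta_pos": [
    [0,0,0.05],
    [0,0,0]
  ],
  "angular": [
    [0,0,0],
    [0,0,0]
  ]
}}

```text
clock: 11.2
position: [0.5265, -0.1946, 0.0389]
ee_rot: [2.487, 1.919, 0.001]
force: [-2.0, 2.0, 6.3]
width: 0.279
gripper_force: 11.9
```

Contact came at the expected height. Release and go up.

>>> {"op": "carry_out", "data": {
  "claw": [3,3.4,4,5,5,5,5,5,5,5,5,5],
  "delta_pos": [
    [0,0,-0.05],
    [0,0,0],
    [0,0,0],
    [0,0,0],
    [0,0,0],
    [0,0,0],
    [0,0,-1],
    [0,0,-3],
    [0,0,-4],
    [0,0,-4],
    [0,0,-2],
    [0,0,0]
  ],
  "angular": [
    [0,0,0],
    [0,0,0],
    [0,0,0],
    [0,0,0],
    [0,0,0],
    [0,0,0],
    [0,0,0],
    [0,0,0],
    [0,0,0],
    [0,0,0],
    [0,0,0],
    [0,0,0]
  ]
}}

```text
clock: 12.4
position: [0.5281, -0.1954, 0.1829]
ee_rot: [2.484, 1.916, 0.006]
force: [-0.0, -0.3, -0.1]
width: 0.54
gripper_force: 0.0
```

```bash
python3 -c "
from h import *
P=shot('side');T=shot('top')
f=lambda p,x,y,w,h:cv2.resize(p['frame'][y:y+h,x:x+w,::-1],(400,400),interpolation=cv2.INTER_CUBIC)
cv2.imwrite('pics/rel.png',np.hstack([f(P,300,110,90,90),f(T,335,165,100,100)]))
for l in('peg','ring_axis'):
  a=[arm.place_of(l,p) for p in(P,T)]
  for p,r in zip((P,T),a):
    if r: print(l,np.array(r[0]['centre'])*[640,400],r[0]['conf'],at_z(p,r[0]['centre'],.085 if l=='peg' else .064))
"
```

```text
peg [337.92 173.8 ] 0.82 [ 0.55448689 -0.0072617   0.085     ]
peg [349.184 200.88 ] 0.91 [ 0.56207884 -0.00801857  0.085     ]
ring_axis [340.224 167.   ] 0.91 [ 0.55552665 -0.05976435  0.064     ]
ring_axis [370.816 204.   ] 0.63 [ 0.55612805 -0.06334395  0.064     ]
```

View pics/rel.png

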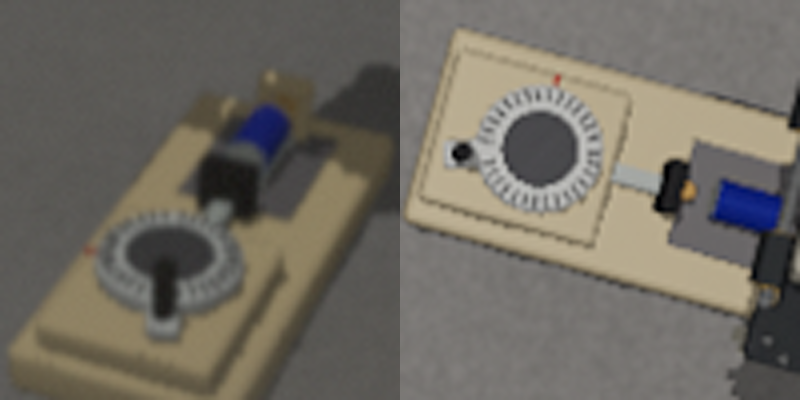

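The cell lies in the cradle (crop right, about (745,205)) with a gap to the jaw's button at (688,190). The peg top is at (462,153). Now I'll measure the peg precisely from the dark pixels.

```bash
python3 - <<'E'
from fit import *
np.set_printoptions(precision=4,suppress=True)
P=shot('side');T=shot('top');V=[.5438,-.1277,-.2575]
A=pose(V,np.array([[0,.07,.064]]))[0];print('axis',A,proj(T,A),proj(P,A))
# ring centre from bright/dark disc: dark disc of hub
def dark(p,x0,y0,x1,y1,th):
    g=p['frame'].astype(float).sum(2)[y0:y1,x0:x1];w=np.clip(th-g,0,None);ys,xs=np.mgrid[y0:y1,x0:x1]
    return np.array([(w*xs).sum(),(w*ys).sum()])/w.sum(),w.sum()
print(T['frame'][200:206,345:356].sum(2))
c,_=dark(T,346,198,355,208,150);print('peg top px',c)
for z in (.096,.09): 
    X=at_z(T,c/[640,400],z);d=X-A;print(z,X,'r',np.hypot(*d[:2]),'ring',2.45-(np.arctan2(d[1],d[0])-V[2]))
def peg(r): 
    a=V[2]+2.45-r;return A+np.array([.05*np.cos(a),.05*np.sin(a),0])
for r in(.4,.5,.6,.7):
    q=peg(r);b=q.copy();b[2]=.096;m=q.copy();m[2]=.064;print(r,q[:2],'top',proj(T,b)[0],'side top/bot',proj(P,b)[0],proj(P,m)[0])
g=P['frame'].astype(int).sum(2)
for y in range(165,186): 
    row=g[y,325:352];k=np.nonzero(row<110)[0];print(y,k+325 if len(k) else '',end=' ;')
E
```

```text
axis [ 0.5616 -0.06    0.064 ] [[369.4797 201.7722]] [[337.6725 166.6786]]
[[513 514 501 474 367 325 333 410 533 505 445]
 [508 516 534 407 186  75  89 286 493 546 542]
 [502 508 524 171  91  94  79 133 364 532 546]
 [502 514 523   1  85  96  95 144 314 468 542]
 [498 498 525 205  26  60 104 242 355 421 540]
 [497 493 558 471 205 210 320 345 371 395 448]]
peg top px [349.7123 202.7683]
0.096 [ 0.5569 -0.0085  0.096 ] r 0.05173862130984491 ring 0.5297852826666807
0.09 [ 0.5572 -0.0089  0.09  ] r 0.05125072297818425 ring 0.5354399503417244
0.4 [ 0.5506 -0.0112] top [350.8353 205.3675] side top/bot [340.0471 168.9505] [339.5711 180.1736]
0.5 [ 0.5556 -0.0104] top [350.4924 203.3235] side top/bot [337.7778 168.9605] [337.3615 180.1827]
0.6 [ 0.5605 -0.01  ] top [350.3551 201.2575] side top/bot [335.513  168.8309] [335.1564 180.051 ]
0.7 [ 0.5655 -0.0102] top [350.4248 199.1902] side top/bot [333.2782 168.5634] [332.9805 179.7804]
165  ;166  ;167  ;168 [337] ;169 [335 336 337 338] ;170 [335 336 337 338 339] ;171 [335 336 337 338] ;172 [335 336 337 338] ;173 [335 336 337 338] ;174 [335 336 337] ;175 [335 336 337 338] ;176 [335 336 337 338] ;177 [335 336 337 338] ;178 [335 336 337] ;179 [335 336 337] ;180 [336 337] ;181  ;182  ;183  ;184  ;185  ;
```

```bash
cat >> h.py <<'E'
V=[.5438,-.1277,-.2575];A0=np.array([.5616,-.0600])
def ring(s=None):
    s=s or arm.observe();d=s['position'][:2]-A0;r=np.hypot(*d);q=2.45-(np.arctan2(d[1],d[0])-V[2])
    u=d/r;t=np.array([u[1],-u[0]]) # clockwise tangent
    return q,r,s['force'][:2]@t,s['force'][:2]@u
def avg(n=4):
    L=[]
    for i in range(n): arm.get_image('top');L.append(ring())
    L=np.array(L);print('ring %.4f r %.4f Ftan %.2f Frad %.2f'%tuple(L.mean(0)),'Ftan each',np.round(L[:,2],1),'t',arm.observe()['clock'])
E
python3 -c "
from h import *
goal([.557,-.0098,.13],1.6575)"
```

```text
t 12.8 pos [ 0.52584874 -0.19439529  0.17815001] F [-0.12073687  0.08342646  0.23315746] w 0.5448378842333569 g 0.0
turn [-1.700e-03 -1.000e-04 -3.433e-01] shift cm [18.12  4.7   4.82]
```

>>> {"op": "carry_out", "data": {
  "claw": [5,5,5,5,5,5,5,5,5,5,5,5,5],
  "delta_pos": [
    [0,0,0],
    [0,0,0],
    [0,0,0],
    [3.02,0.783,0],
    [3.02,0.783,0],
    [3.02,0.783,0],
    [3.02,0.783,0],
    [3.02,0.783,0],
    [3.02,0.783,0],
    [0,0,2.4],
    [0,0,2.4],
    [0,0,0],
    [0,0,0]
  ],
  "angular": [
    [0,0,-0.1144],
    [0,0,-0.1144],
    [0,0,-0.1145],
    [0,0,0],
    [0,0,0],
    [0,0,0],
    [0,0,0],
    [0,0,0],
    [0,0,0],
    [0,0,0],
    [0,0,0],
    [0,0,0],
    [0,0,0]
  ]
}}

```text
clock: 14.1
position: [0.5572, -0.0103, 0.1309]
ee_rot: [-2.123, -2.315, 0.002]
force: [0.2, 0.8, 0.6]
width: 0.544
gripper_force: 0.0
```

```bash
python3 -c "
from h import *
goal([.557,-.0098,.07],1.6575)"
```

```text
t 14.1 pos [ 0.55716452 -0.01027781  0.1309413 ] F [0.23649976 0.82306149 0.57218263] w 0.5439955444093159 g 0.0
turn [-0.0014  0.0003 -0.0005] shift cm [ 0.05 -0.01  6.09]
```

>>> {"op": "carry_out", "data": {
  "claw": [5,5,5,5,5,3,2,1.5,1,0.8,0.8,0.8,0.8],
  "delta_pos": [
    [0,0,2],
    [0,0,2],
    [0,0,1.5],
    [0,0,0.55],
    [0,0,0],
    [0,0,0],
    [0,0,0],
    [0,0,0],
    [0,0,0],
    [0,0,0],
    [0,0,0],
    [0,0,0],
    [0,0,0]
  ],
  "angular": [
    [0,0,0],
    [0,0,0],
    [0,0,0],
    [0,0,0],
    [0,0,0],
    [0,0,0],
    [0,0,0],
    [0,0,0],
    [0,0,0],
    [0,0,0],
    [0,0,0],
    [0,0,0],
    [0,0,0]
  ],
  "force": 8
}}

```text
clock: 15.4
position: [0.5576, -0.0098, 0.0707]
ee_rot: [2.123, 2.316, 0.001]
force: [0.7, 0.4, 2.5]
width: 0.125
gripper_force: 8.0
```

```bash
python3 -c "
from h import *
avg(3);s=arm.observe();print(s['position'],s['width'],s['gripper_force'],s['force'])"
```

```text
ring 0.5429 r 0.0503 Ftan 0.23 Frad 1.27 Ftan each [0.1 0.3 0.3] t 15.55
[ 0.55763396 -0.00981873  0.07067356] 0.12265878726061698 8.000083565711975 [0.16594248 1.59866373 2.51183901]
```

>>> {"op": "carry_out", "data": {
  "claw": [0.8,0.8,0.8,0.8,0.8,0.8,0.8,0.8],
  "delta_pos": [
    [-0.006,0.25,0],
    [-0.006,0.25,0],
    [-0.006,0.25,0],
    [-0.006,0.25,0],
    [-0.006,0.25,0],
    [-0.006,0.25,0],
    [-0.006,0.25,0],
    [-0.006,0.25,0]
  ],
  "angular": [
    [0,0,0.05],
    [0,0,0.05],
    [0,0,0.05],
    [0,0,0.05],
    [0,0,0.05],
    [0,0,0.05],
    [0,0,0.05],
    [0,0,0.05]
  ]
}}

```text
clock: 16.35
position: [0.5773, -0.0119, 0.0707]
ee_rot: [-2.542, -1.845, -0.0]
force: [-0.1, 1.0, 4.0]
width: 0.126
gripper_force: 8.0
```

```bash
python3 -c "
from h import *
print(ring());avg(3)"
```

```text
(np.float64(0.9380455486156134), np.float64(0.05060643996969929), np.float64(-0.3812188731663942), np.float64(0.9041296606773355))
ring 0.9461 r 0.0506 Ftan 0.18 Frad 1.72 Ftan each [-0.2 -0.1  0.8] t 16.5
```

>>> {"op": "carry_out", "data": {
  "claw": [0.8,0.8,0.8,0.8,0.8,0.8,0.8],
  "delta_pos": [
    [-0.006,0.25,0],
    [-0.006,0.25,0],
    [-0.006,0.25,0],
    [-0.006,0.25,0],
    [-0.006,0.25,0],
    [-0.006,0.25,0],
    [-0.006,0.25,0]
  ],
  "angular": [
    [0,0,0.05],
    [0,0,0.05],
    [0,0,0.05],
    [0,0,0.05],
    [0,0,0.05],
    [0,0,0.05],
    [0,0,0.05]
  ]
}}

```text
clock: 17.2
position: [0.5927, -0.0199, 0.0707]
ee_rot: [-2.823, -1.377, -0.001]
force: [0.1, 1.6, 5.3]
width: 0.127
gripper_force: 8.0
```

```bash
python3 - <<'E'
from fit import *
from h import *
np.set_printoptions(precision=4,suppress=True)
avg(3)
t=cv2.imread('pics/top0.png')[:,:,::-1].astype(int)
T=shot('top');P=shot('side')
# profile along tester y at x=0 in initial top picture at height z of the block top / contact
for z in(.07,.055,.03):
  print(z,[(int(y*1000),list(t[tuple(np.round(proj(T,pose(V,np.array([[0.,y,z]])))[0]).astype(int)[::-1])])) for y in np.arange(-.124,-.09,.003)])
cv2.imwrite('pics/press.png',np.hstack([cv2.resize(q['frame'][a:a+80,b:b+80,::-1],(400,400),interpolation=cv2.INTER_CUBIC) for q,a,b in((T,180,380),(P,110,320))]))
E
```

```text
ring 1.2891 r 0.0507 Ftan 0.23 Frad 1.85 Ftan each [-0.5  0.8  0.4] t 17.35
0.07 [(-124, [np.int64(168), np.int64(155), np.int64(127)]), (-121, [np.int64(168), np.int64(155), np.int64(127)]), (-118, [np.int64(167), np.int64(154), np.int64(127)]), (-114, [np.int64(153), np.int64(140), np.int64(114)]), (-111, [np.int64(165), np.int64(152), np.int64(124)]), (-108, [np.int64(171), np.int64(159), np.int64(132)]), (-105, [np.int64(133), np.int64(121), np.int64(98)]), (-102, [np.int64(90), np.int64(73), np.int64(48)]), (-99, [np.int64(97), np.int64(78), np.int64(50)]), (-96, [np.int64(92), np.int64(84), np.int64(71)]), (-93, [np.int64(94), np.int64(90), np.int64(88)]), (-90, [np.int64(95), np.int64(91), np.int64(93)])]
0.055 [(-124, [np.int64(168), np.int64(155), np.int64(127)]), (-121, [np.int64(167), np.int64(154), np.int64(127)]), (-118, [np.int64(161), np.int64(150), np.int64(125)]), (-114, [np.int64(169), np.int64(156), np.int64(129)]), (-111, [np.int64(172), np.int64(160), np.int64(133)]), (-108, [np.int64(143), np.int64(132), np.int64(107)]), (-105, [np.int64(93), np.int64(79), np.in
[... 204 characters left out ...]
nt64(94)]), (-90, [np.int64(94), np.int64(91), np.int64(92)])]
0.03 [(-124, [np.int64(159), np.int64(147), np.int64(121)]), (-121, [np.int64(169), np.int64(156), np.int64(129)]), (-118, [np.int64(173), np.int64(160), np.int64(133)]), (-114, [np.int64(156), np.int64(144), np.int64(118)]), (-111, [np.int64(93), np.int64(79), np.int64(58)]), (-108, [np.int64(89), np.int64(77), np.int64(56)]), (-105, [np.int64(88), np.int64(84), np.int64(79)]), (-102, [np.int64(95), np.int64(92), np.int64(94)]), (-99, [np.int64(95), np.int64(92), np.int64(94)]), (-96, [np.int64(95), np.int64(92), np.int64(93)]), (-93, [np.int64(94), np.int64(92), np.int64(93)]), (-90, [np.int64(95), np.int64(92), np.int64(93)])]
```

View pics/press.png

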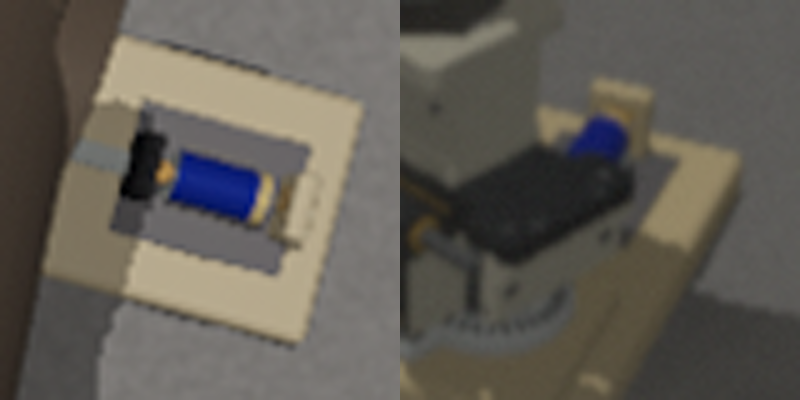

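>>> {"op": "carry_out", "data": {
  "claw": [0.8,0.8,0.8,0.8],
  "delta_pos": [
    [-0.001,0.1,0],
    [-0.001,0.1,0],
    [-0.001,0.1,0],
    [-0.001,0.1,0]
  ],
  "angular": [
    [0,0,0.02],
    [0,0,0.02],
    [0,0,0.02],
    [0,0,0.02]
  ]
}}

```text
clock: 17.85
position: [0.5957, -0.0225, 0.0707]
ee_rot: [-2.876, -1.263, -0.001]
force: [-0.1, 2.1, 5.9]
width: 0.128
gripper_force: 8.0
```

```bash
python3 -c "
from h import *
print(ring());avg(3)"
```

```text
(np.float64(1.359786365241083), np.float64(0.05070719156685356), np.float64(-1.4843374900824793), np.float64(1.5431974759116411))
ring 1.3633 r 0.0507 Ftan -0.88 Frad 1.95 Ftan each [-1.3 -0.9 -0.4] t 18.0
```

>>> {"op": "carry_out", "data": {
  "claw": [0.8,0.8,0.8],
  "delta_pos": [
    [0,0.05,0],
    [0,0.05,0],
    [0,0.05,0]
  ],
  "angular": [
    [0,0,0.01],
    [0,0,0.01],
    [0,0,0.01]
  ]
}}

```text
clock: 18.3
position: [0.5968, -0.0235, 0.0707]
ee_rot: [-2.895, -1.22, -0.001]
force: [1.2, 2.5, 5.2]
width: 0.124
gripper_force: 8.0
```

```bash
python3 -c "
from h import *
print(ring());avg(4)"
```

```text
(np.float64(1.3893468605888526), np.float64(0.05070270988504645), np.float64(-0.8841809186044383), np.float64(2.65988320790513))
ring 1.3913 r 0.0507 Ftan -0.84 Frad 2.20 Ftan each [-1.2 -1.2 -0.9 -0. ] t 18.5
```

>>> {"op": "carry_out", "data": {
  "claw": [0.8,0.8,0.8,0.8],
  "delta_pos": [
    [0,0.05,0],
    [0,0.05,0],
    [0,0.05,0],
    [0,0.05,0]
  ],
  "angular": [
    [0,0,0.01],
    [0,0,0.01],
    [0,0,0.01],
    [0,0,0.01]
  ]
}}

```text
clock: 18.9
position: [0.5982, -0.025, 0.0707]
ee_rot: [-2.918, -1.162, -0.001]
force: [1.6, 2.1, 5.4]
width: 0.129
gripper_force: 8.0
```

```bash
python3 -c "
from h import *
print(ring());avg(4)"
```

```text
(np.float64(1.4295840968185463), np.float64(0.050677413881478624), np.float64(-0.4084746657149773), np.float64(2.660140859870328))
ring 1.4310 r 0.0507 Ftan -0.85 Frad 2.16 Ftan each [-1.3 -0.2 -0.7 -1.1] t 19.1
```

>>> {"op": "carry_out", "data": {
  "claw": [0.8,0.8,0.8],
  "delta_pos": [
    [0,0.05,0],
    [0,0.05,0],
    [0,0.05,0]
  ],
  "angular": [
    [0,0,0.01],
    [0,0,0.01],
    [0,0,0.01]
  ]
}}

```text
clock: 19.4
position: [0.5993, -0.0261, 0.0707]
ee_rot: [-2.936, -1.118, -0.001]
force: [2.0, 3.3, 5.6]
width: 0.125
gripper_force: 8.0
```

```bash
python3 -c "
from h import *
print(ring());avg(4)"
```

```text
(np.float64(1.4598230107900432), np.float64(0.05069036975788012), np.float64(-1.0927270190950868), np.float64(3.72431604211511))
ring 1.4608 r 0.0507 Ftan -1.35 Frad 2.09 Ftan each [-1.3 -1.9 -0.9 -1.3] t 19.6
```

>>> {"op": "carry_out", "data": {
  "claw": [0.8,0.8],
  "delta_pos": [
    [0,0.05,0],
    [0,0.05,0]
  ],
  "angular": [
    [0,0,0.01],
    [0,0,0.01]
  ]
}}

```text
clock: 19.8
position: [0.5999, -0.0268, 0.0707]
ee_rot: [-2.946, -1.088, -0.001]
force: [0.1, 2.5, 5.9]
width: 0.127
gripper_force: 8.0
```

```bash
python3 -c "
from h import *
print(ring());avg(4)"
```

```text
(np.float64(1.4789522489683535), np.float64(0.05071072358745188), np.float64(-1.8306130665451097), np.float64(1.6627687514090541))
ring 1.4806 r 0.0507 Ftan -0.56 Frad 2.35 Ftan each [-1.8  0.5 -0.2 -0.7] t 20.0
```

>>> {"op": "carry_out", "data": {
  "claw": [0.8,0.8,0.8],
  "delta_pos": [
    [0,0.05,0],
    [0,0.05,0],
    [0,0.05,0]
  ],
  "angular": [
    [0,0,0.01],
    [0,0,0.01],
    [0,0,0.01]
  ]
}}

```text
clock: 20.3
position: [0.6009, -0.028, 0.0707]
ee_rot: [-2.963, -1.044, -0.001]
force: [1.1, 1.5, 5.3]
width: 0.128
gripper_force: 8.0
```

```bash
python3 -c "
from h import *
print(ring());avg(4)"
```

```text
(np.float64(1.5087114643243231), np.float64(0.050692850288812166), np.float64(-0.45696548764647665), np.float64(1.7889919804941334))
ring 1.5103 r 0.0507 Ftan -0.69 Frad 2.53 Ftan each [-1.  -1.1  0.2 -0.9] t 20.5
```

>>> {"op": "carry_out", "data": {
  "claw": [0.8,0.8,0.8],
  "delta_pos": [
    [0,0.05,0],
    [0,0.05,0],
    [0,0.05,0]
  ],
  "angular": [
    [0,0,0.01],
    [0,0,0.01],
    [0,0,0.01]
  ]
}}

```text
clock: 20.8
position: [0.6019, -0.0292, 0.0707]
ee_rot: [-2.978, -1.0, -0.001]
force: [1.4, 2.3, 5.5]
width: 0.125
gripper_force: 8.0
```

```bash
python3 -c "
from h import *
print(ring());avg(4)"
```

```text
(np.float64(1.538711601738684), np.float64(0.0507078633223708), np.float64(-0.9707478491633077), np.float64(2.4977600608058457))
ring 1.5403 r 0.0507 Ftan -0.56 Frad 1.96 Ftan each [ 0.1 -0.7 -1.5 -0.2] t 21.0
```

>>> {"op": "carry_out", "data": {
  "claw": [0.8,0.8,0.8],
  "delta_pos": [
    [0,0.05,0],
    [0,0.05,0],
    [0,0.05,0]
  ],
  "angular": [
    [0,0,0.01],
    [0,0,0.01],
    [0,0,0.01]
  ]
}}

```text
clock: 21.3
position: [0.6027, -0.0304, 0.0707]
ee_rot: [-2.993, -0.955, -0.001]
force: [-0.3, 3.3, 5.9]
width: 0.13
gripper_force: 8.0
```

```bash
python3 -c "
from h import *
print(ring());avg(4)"
```

```text
(np.float64(1.568677499934262), np.float64(0.050696594535570565), np.float64(-2.798459835077101), np.float64(1.686318959491094))
ring 1.5701 r 0.0507 Ftan -1.00 Frad 2.23 Ftan each [-1.2 -0.8 -1.3 -0.7] t 21.5
```

>>> {"op": "carry_out", "data": {
  "claw": [0.8,0.8],
  "delta_pos": [
    [0,0.05,0],
    [0,0.05,0]
  ],
  "angular": [
    [0,0,0.01],
    [0,0,0.01]
  ]
}}

```text
clock: 21.7
position: [0.6033, -0.0312, 0.0707]
ee_rot: [-3.002, -0.925, -0.001]
force: [0.9, 1.8, 5.0]
width: 0.126
gripper_force: 8.0
```

```bash
python3 -c "
from h import *
print(ring());avg(4)"
```

```text
(np.float64(1.5888653469269884), np.float64(0.05068884385273472), np.float64(-0.9398919361323878), np.float64(1.7405695055515147))
ring 1.5897 r 0.0507 Ftan -1.15 Frad 1.87 Ftan each [-1.7 -1.2 -0.9 -0.8] t 21.9
```

>>> {"op": "carry_out", "data": {
  "claw": [0.8,0.8],
  "delta_pos": [
    [0,0.05,0],
    [0,0.05,0]
  ],
  "angular": [
    [0,0,0.01],
    [0,0,0.01]
  ]
}}

```text
clock: 22.1
position: [0.6039, -0.032, 0.0707]
ee_rot: [-3.011, -0.895, -0.001]
force: [1.0, 2.1, 4.5]
width: 0.132
gripper_force: 8.0
```

```bash
python3 -c "
from h import *
print(ring());avg(4)"
```

```text
(np.float64(1.6082325168504614), np.float64(0.050684910710708006), np.float64(-1.1579318604169095), np.float64(2.0202596235079984))
ring 1.6101 r 0.0507 Ftan -1.25 Frad 1.73 Ftan each [-0.9 -0.8 -1.6 -1.7] t 22.3
```

>>> {"op": "carry_out", "data": {
  "claw": [0.8,0.8],
  "delta_pos": [
    [0,0.05,0],
    [0,0.05,0]
  ],
  "angular": [
    [0,0,0.01],
    [0,0,0.01]
  ]
}}

```text
clock: 22.5
position: [0.6044, -0.0329, 0.0707]
ee_rot: [-3.02, -0.865, -0.001]
force: [0.7, 2.2, 6.3]
width: 0.127
gripper_force: 8.0
```

```bash
python3 -c "
from h import *
print(ring());avg(4)"
```

```text
(np.float64(1.6279559277765074), np.float64(0.050706549473577736), np.float64(-1.4769151115329384), np.float64(1.7819817571122134))
ring 1.6298 r 0.0507 Ftan -1.39 Frad 1.83 Ftan each [-1.4 -1.4 -0.8 -2. ] t 22.7
```

>>> {"op": "carry_out", "data": {
  "claw": [0.8,0.8],
  "delta_pos": [
    [0,0.05,0],
    [0,0.05,0]
  ],
  "angular": [
    [0,0,0.01],
    [0,0,0.01]
  ]
}}

```text
clock: 22.9
position: [0.6049, -0.0337, 0.0707]
ee_rot: [-3.028, -0.834, -0.001]
force: [1.5, 1.8, 6.2]
width: 0.126
gripper_force: 8.0
```

```bash
python3 -c "
from h import *
print(ring());avg(5)"
```

```text
(np.float64(1.6478527506559684), np.float64(0.05067939496835936), np.float64(-0.8047771526487589), np.float64(2.226902543565084))
ring 1.6492 r 0.0507 Ftan -1.47 Frad 2.07 Ftan each [-2.  -2.2 -0.7 -1.5 -1.1] t 23.15
```

>>> {"op": "carry_out", "data": {
  "claw": [0.8,0.8],
  "delta_pos": [
    [0,0.05,0],
    [0,0.05,0]
  ],
  "angular": [
    [0,0,0.01],
    [0,0,0.01]
  ]
}}

```text
clock: 23.35
position: [0.6053, -0.0344, 0.0707]
ee_rot: [-3.036, -0.804, -0.0]
force: [-0.1, 3.2, 6.3]
width: 0.129
gripper_force: 8.0
```

```bash
python3 -c "
from h import *
print(ring());avg(5)"
```

```text
(np.float64(1.6621726658740255), np.float64(0.05067087197736673), np.float64(-2.824747205205571), np.float64(1.5943184796954328))
ring 1.6632 r 0.0507 Ftan -1.68 Frad 1.61 Ftan each [-1.4 -1.7 -1.7 -2.1 -1.5] t 23.6
```

>>> {"op": "carry_out", "data": {
  "claw": [0.8,0.8],
  "delta_pos": [
    [0,0.05,0],
    [0,0,0]
  ],
  "angular": [
    [0,0,0.01],
    [0,0,0]
  ]
}}

```text
clock: 23.8
position: [0.6055, -0.0346, 0.0707]
ee_rot: [-3.04, -0.789, -0.0]
force: [-0.5, 3.4, 5.7]
width: 0.127
gripper_force: 8.0
```

```bash
python3 -c "
from h import *
print(ring());avg(5);print(arm.observe()['ft_torque'])"
```

```text
(np.float64(1.668560502951073), np.float64(0.05070773903285986), np.float64(-3.170373613116891), np.float64(1.2843693307089004))
ring 1.6684 r 0.0507 Ftan -2.57 Frad 1.93 Ftan each [-2.  -3.5 -2.  -2.2 -3.1] t 24.05
[0.62970869 0.17618861 0.03956218]
```

Contact has begun: force is rising and the ring lags behind the command. Small steps from here.

>>> {"op": "carry_out", "data": {
  "claw": [0.8,0.8],
  "delta_pos": [
    [0,0.05,0],
    [0,0,0]
  ],
  "angular": [
    [0,0,0.01],
    [0,0,0]
  ]
}}

```text
clock: 24.25
position: [0.6056, -0.0349, 0.0707]
ee_rot: [-3.043, -0.774, 0.0]
force: [-0.7, 3.9, 7.8]
width: 0.124
gripper_force: 8.0
```

```bash
python3 -c "
from h import *
print(ring());avg(6)"
```

```text
(np.float64(1.6738559112201168), np.float64(0.05065362206870004), np.float64(-3.7705328493891925), np.float64(1.3564884329249052))
ring 1.6734 r 0.0507 Ftan -3.36 Frad 1.41 Ftan each [-3.8 -3.  -3.1 -3.3 -3.2 -3.8] t 24.55
```

>>> {"op": "carry_out", "data": {
  "claw": [0.8,0.8,0.8],
  "delta_pos": [
    [0,0.04,0],
    [0,0.035,0],
    [0,0,0]
  ],
  "angular": [
    [0,0,0.008],
    [0,0,0.007],
    [0,0,0]
  ]
}}

```text
clock: 24.85
position: [0.6057, -0.0352, 0.0706]
ee_rot: [-3.048, -0.751, 0.001]
force: [-1.5, 4.4, 7.9]
width: 0.124
gripper_force: 8.0
```

```bash
python3 -c "
from h import *
print(ring());avg(8)"
```

```text
(np.float64(1.680424732374836), np.float64(0.05062298126006469), np.float64(-4.578931049562833), np.float64(0.8660866821888251))
ring 1.6795 r 0.0506 Ftan -4.84 Frad 1.30 Ftan each [-5.  -4.9 -4.4 -5.3 -4.9 -5.1 -4.7 -4.5] t 25.25
```

About 3.6 N above free turning, so roughly 10 N at the jaw. Back off two notches, from 1.680 to 1.280.

>>> {"op": "carry_out", "data": {
  "claw": [0.8,0.8,0.8,0.8,0.8,0.8,0.8,0.8,0.8,0.8,0.8,0.8,0.8,0.8,0.8],
  "delta_pos": [
    [-0.002,-0.15,0],
    [-0.002,-0.15,0],
    [-0.002,-0.15,0],
    [-0.002,-0.15,0],
    [-0.002,-0.15,0],
    [-0.002,-0.15,0],
    [-0.002,-0.15,0],
    [-0.002,-0.15,0],
    [-0.002,-0.15,0],
    [-0.002,-0.15,0],
    [-0.002,-0.15,0],
    [-0.002,-0.15,0],
    [-0.002,-0.15,0],
    [-0.001,-0.1,0],
    [0,0,0]
  ],
  "angular": [
    [0,0,-0.03],
    [0,0,-0.03],
    [0,0,-0.03],
    [0,0,-0.03],
    [0,0,-0.03],
    [0,0,-0.03],
    [0,0,-0.03],
    [0,0,-0.03],
    [0,0,-0.03],
    [0,0,-0.03],
    [0,0,-0.03],
    [0,0,-0.03],
    [0,0,-0.03],
    [0,0,-0.02],
    [0,0,0]
  ]
}}

```text
clock: 26.75
position: [0.5932, -0.0205, 0.0706]
ee_rot: [-2.832, -1.359, -0.0]
force: [0.6, 2.0, 5.3]
width: 0.127
gripper_force: 8.0
```

```bash
python3 -c "
from h import *
print(ring());avg(4)"
```

```text
(np.float64(1.2961865261039118), np.float64(0.050597806481082044), np.float64(-0.7738810239614645), np.float64(2.001346544104308))
ring 1.2958 r 0.0506 Ftan -0.14 Frad 1.87 Ftan each [ 0.  -0.  -0.1 -0.4] t 26.95
```

Another 0.016 rad back, i.e. 0.8 mm of arc.

>>> {"op": "carry_out", "data": {
  "claw": [0.8,0.8,0.8],
  "delta_pos": [
    [0,-0.04,0],
    [0,-0.04,0],
    [0,0,0]
  ],
  "angular": [
    [0,0,-0.008],
    [0,0,-0.008],
    [0,0,0]
  ]
}}

```text
clock: 27.25
position: [0.5927, -0.02, 0.0706]
ee_rot: [-2.822, -1.381, -0.0]
force: [0.5, 1.6, 6.0]
width: 0.128
gripper_force: 8.0
```

```bash
python3 -c "
from h import *
print(ring());avg(3)"
```

```text
(np.float64(1.2825733535885133), np.float64(0.0506046468943401), np.float64(-0.5428938983628047), np.float64(1.5682133777130296))
ring 1.2823 r 0.0506 Ftan 0.06 Frad 2.05 Ftan each [-0.5  0.8 -0.1] t 27.4
```

>>> {"op": "carry_out", "data": {
  "claw": [1.5,2,3,4,4,4,4,4,4,4,4,4],
  "delta_pos": [
    [0,0,0],
    [0,0,0],
    [0,0,0],
    [0,0,0],
    [0,0,0],
    [0,0,-1],
    [0,0,-2],
    [0,0,-4],
    [0,0,-4],
    [0,0,-4],
    [0,0,-2],
    [0,0,0]
  ],
  "angular": [
    [0,0,0],
    [0,0,0],
    [0,0,0],
    [0,0,0],
    [0,0,0],
    [0,0,0],
    [0,0,0],
    [0,0,0],
    [0,0,0],
    [0,0,0],
    [0,0,0],
    [0,0,0]
  ]
}}

```text
clock: 28.6
position: [0.5944, -0.0208, 0.2446]
ee_rot: [2.821, 1.377, 0.009]
force: [-0.6, -0.2, -0.3]
width: 0.439
gripper_force: 0.0
```

>>> {"op": "carry_out", "data": {
  "claw": [4,4,4,4,4,4,4,4],
  "delta_pos": [
    [3,-2,-1],
    [3,-2,-1],
    [3,-2,-1],
    [3,-2,-1],
    [3,-2,-1],
    [3,-2,-1],
    [0,0,0],
    [0,0,0]
  ],
  "angular": [
    [0,0,0],
    [0,0,0],
    [0,0,0],
    [0,0,0],
    [0,0,0],
    [0,0,0],
    [0,0,0],
    [0,0,0]
  ]
}}

```text
clock: 29.4
position: [0.6082, 0.1964, 0.2997]
ee_rot: [2.821, 1.381, -0.002]
force: [-0.3, -0.2, 0.1]
width: 0.435
gripper_force: 0.0
```

```bash
python3 -c "
from h import *
T=shot('top');P=shot('side')
cv2.imwrite('pics/end.png',np.hstack([cv2.resize(q['frame'][a:a+110,b:b+110,::-1],(400,400),interpolation=cv2.INTER_CUBIC) for q,a,b in((T,160,345),(P,110,300))]))
s=arm.observe();print(s['clock'],s['position'],s['force'])
# ring angle from the peg top in the picture
for r in(1.2,1.28,1.36):
  a=V[2]+2.45-r;print(r,proj(T,[A0[0]+.05*np.cos(a),A0[1]+.05*np.sin(a),.096]),proj(P,[A0[0]+.05*np.cos(a),A0[1]+.05*np.sin(a),.08]))
"
```

```text
29.5 [0.60841742 0.19410374 0.29998045] [ 0.45970084 -1.08443887  0.53319204]
1.2 [[353.77156213 189.55757937]] [[323.38755074 171.00216551]]
1.28 [[354.73624416 188.22324942]] [[322.13531525 170.22991986]]
1.36 [[355.80466919 186.97130951]] [[320.99289241 169.40241508]]
```

View pics/end.png

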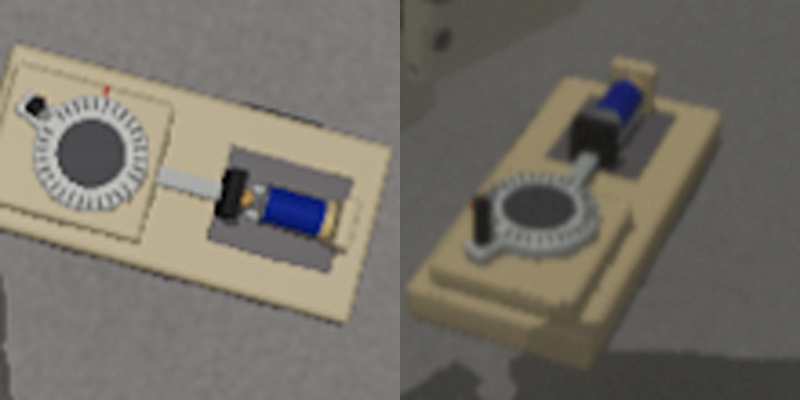

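The final picture shows the cell home against the end contact at about (330,220). The jaw stands clear of it, with its button at (247,197), and the peg is at (36,104). The robot is well away, so I'm handing in.

```bash
python3 -c "
from cell import arm
print(arm.sign_off())"
```

```text
the job is handed in; nothing more can be done
None
```

The C cell is in the tester, nub against the end contact. I pressed it home at about 10 N (estimated from 3.6 N extra at the peg) and backed the ring off 0.40 rad so the jaw stands clear. The job was handed in at about 29.5 s; the hand-in returned no verdict.

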